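Hold the spring clip open over the tall recipe card

ROBOT

A 6-joint arm with a two-finger parallel gripper is mounted at the origin on the work surface. World frame = base frame: x ahead of the robot, y to its left, z up, the work surface at z = 0. Lengths are in m, angles in degrees, forces in N, time in s.
With the tool pointing down it reaches from about 0.4 to 0.825 m from the base axis. Payload 7 kg.
Tool frame: the origin (TCP) lies at the very end of the fingers, on their centre line; the grasp point (between the pads) lies 19 mm behind it (grasp_offset is the x of the grasp point in the tool frame, in m); x points along the fingers, y is the direction in which the jaws open and shut, and the axes are right-handed (so a half turn about x gives the same grasp; the last joint's range is limited). The gripper opens to 88 mm and grips with 3 to 60 N. Pads are 19 mm wide; open, the fingers measure 130 mm over their backs; the gripper's body (78 mm by 193 mm) begins 47 mm behind the grasp point.
Start: joints at [88.757, 20.546, 0.682, 0, -70.136, -16.507], TCP at [0.206, 0.643, 0.192] pointing down, gripper open.
Joint ranges: [-176.03, 176.03], [-82.01, 121.73], [-58.28, 71.71], [-173.87, 95.51], [-174.79, -0.11], [-173.66, 173.66]. Speed limits (degrees/s): [136.94, 136.94, 172.46, 180, 180, 180].

INTERFACE

Orientations are given as [roll, pitch, yaw] about the fixed x, y, z axes, in that order (R = Rz(yaw) Ry(pitch) Rx(roll)).
In Python, from plant import get_obs, snapshot, close_job, grasp_offset gives the robot as it stands.
- The arm moves only by the tool carry_out, never from a script. Its argument "series" is a list that holds one entry, the list of rows, each a list of 6 numbers: the shift along the tool's x, y, z in mm, then the turn, a rotation vector about the tool's x, y, z in degrees. A call has 1 to 10 rows; each row is the pose to reach, as a shift and turn from the pose commanded when the call began, along the tool's axes at that moment; what a row does not reach only later rows make up. A row lasts 1/8 s, in which the tool goes at most 62.5 mm and 10.7 degrees, less where a joint would pass 70% of its speed; a pose out of reach is approached as far as the arm can. A call with a gripper value outside its range is refused whole. "hand" is the gripper's target within -1 to 1 (shut at 1, half-way at 0, fully open at -1), set as the call begins (left out, the last holds). The fingers move at their own pace and stop on an object; the grip force is fixed at half the most. Time passes only in rows, so rows that repeat a pose let the fingers close. It gives the time, the measured TCP pose, the force and the opening at its end, in the units of the state.
- get_obs(): the state, without advancing time (a new reading comes with each control period).
- snapshot(name): name is "scene" or "top" or "wrist"; returns a dict with "color" (480x640x3 uint8, red, green, blue), "fx", "fy", "cx", "cy" (pixels), "dist_coeffs" ([k1, k2, p1, p2, k3] as OpenCV has them; the pictures are not rectified), "eye" and "attitude" of the camera in the world. Camera axes: x right, y down, z forward; pixel columns grow to the right and rows downward; lengths in m; the calibration is good to about 2 mm. A picture is of the moment at which its call begins. There is no depth.
- close_job(): hands the job in, once; it reports no verdict.
The state is a dict: "clock": time; "joint_pos": joint angles; "qvel": joint speeds; "tau": joint torques, N m; "tool_pos": TCP position; "orientation": TCP orientation; "force": force on the tool from outside, world axes, zero at the start; "moment": the same for the moment, N m; "opening": finger opening in m.
Only numpy, scipy, OpenCV 4.12 (cv2) and the standard library are available. Lean on these libraries where they do the work, as an engineer would, in place of code of your own. Each camera call takes 0.05 s, during which the arm holds its last target.

TASK

Squeeze the handles of the spring clip parked on the loaf tin so that it opens, take it off, and bring it upright and square down over the middle of the taller recipe card's top edge, so that the edge stands well up between the wide-open jaws and no part of the clip touches the card. Finish while holding it there, squeezed wide open, ready for an order ticket to be slipped in: do not let it bite the card and do not let go. Leave both card stands and the other bakeware where they are.

Things in the scene. Friction and masses are not known exactly. Their poses are not given: they have to be found in the camera images.
- clip: Loose dark steel spring clip, about 0.11 kg. Origin: centre of its hinge barrel (44 mm long, 11 mm thick). Own z points up from jaws to handles, y along the barrel, x is the way handles and jaws open and close; symmetric about x = 0. Two rubber-lipped jaws, 40 mm wide (y), reach 48 mm below the origin. It starts upright, biting the top of the tin's +x wall, the barrel on the rim, origin 80.5 mm up.
- clip_handles (a point): Squeeze point between the clip's two handles, 42 mm above the hinge, same axes. Handles: plates 34 mm wide (y), ending 60 mm above the hinge; at rest a V, 64 mm over their outer faces at the top; fully squeezed (along x) parallel, 28 mm over the outer faces, 6 to 60 mm above the hinge. 4 N per handle starts it, 12 N holds it fully open against a stop; a 20 to 30 N grip is fine.
- clip_jaw (a joint): Opening angle of each of the clip's jaws (both move alike), rad: 0 = lips 4 mm apart, as when biting the tin's wall; 0.32 = handles fully squeezed, lips about 30 mm apart at the tips; released with nothing between the lips it springs shut to -0.045.
- tin: Loaf tin, open-topped rectangular box fixed to the bench, 110 mm (own x) by 200 mm (own y) by 75 mm high, walls 4 mm thick. Origin: centre of its underside. The clip is parked on its +x long wall.
- tall_card: The taller recipe card: a rigid white card, 4 mm thick (own x), 80 mm wide (own y), standing in a wooden foot 70 mm (x) by 90 mm (y) by 20 mm high with a 32 mm high rib; 150 mm high over all, 0.6 kg, loose on the bench. Origin: centre of the foot's underside.
- tall_card_top (a point): Middle of the top edge of the taller card, 150 mm above the bench; same axes as the stand (own y along the edge, own x through the card's thickness).
- short_card: The shorter recipe card, otherwise alike: 100 mm high over all, 80 mm wide, foot 70 by 90 mm. Origin: centre of the foot's underside. Not to be disturbed.
- cake_tin: Round cake tin, 130 mm across, 50 mm high, origin at the centre of its underside. Not to be disturbed.
- bowl: Steel bowl, 140 mm across, 60 mm high, origin at the centre of its underside. Not to be disturbed.
- spatula: Spatula lying flat on the bench. Not to be disturbed.
Not all that is in view belongs to the job. Leave any pink or purple look-alike of the tall_card alone.

How it is judged (in metres and radians):
On the way:
1. the clip is squeezed open and lifted off the tin (value of joint clip_jaw above 0.22 rad and height (world z) of clip above 0.13 m and contact force between clip and tin below 0.2 N and contact force between the fingers and clip above 2 N), for 0.2 s.
At the end, for the whole second after the job is handed in: Fingers hold the clip (>2 N), jaw angle >0.22 rad, at rest, upright and square to the taller card within 0.25 rad; the card top is 5-38 mm below the hinge, within 12 mm of its mid-plane and 20 mm of its middle; clip and arm off the card (<0.3 N); card upright, moved <20 mm (value of joint clip_jaw above 0.22 rad and z of tall_card_top in the frame of clip between -0.038 and -0.005 m and x of tall_card_top in the frame of clip between -0.012 and 0.012 m and y of tall_card_top in the frame of clip between -0.02 and 0.02 m and angle between the y axis of clip and the y axis of tall_card, either way round below 0.25 rad and angle between clip's own z axis and vertical below 0.25 rad and contact force between each of clip, the arm and tall_card below 0.3 N and contact force between the fingers and clip above 2 N and linear speed of clip below 0.03 m/s and distance of tall_card_top from where it was at the start of the episode below 0.02 m and angle between tall_card's own z axis and vertical below 0.1 rad); the arm keeps its last pose, push and grip.
It fails at once if the shorter card, bowl, cake tin or spatula is pushed by more than 3 cm (distance of any of short_card, cake_tin, bowl, spatula from where it was at the start of the episode above 0.03 m).
It fails at once if the taller card is knocked over (angle between tall_card's own z axis and vertical above 0.4 rad).
It fails at once if the clip bites the card: a jaw or the hinge presses on it with more than 3 N (contact force between clip and tall_card above 3 N).
It also fails if it takes over 35 s, if anything falls off the work surface, if the arm or the gripper's body presses on something with over 40 N, if the wrist force passes 120 N, or if a joint passes its speed limit or range.

## Working session

There is one attempt and no reset: what is moved stays moved. The work goes in short steps, Python scripts to look and compute and a tool call to move; the robot and the scene stay as the last step left them, time stands still between calls to the robot, and variables do not carry over. Pictures are saved under pics/ and viewed, and the job is handed in when it is done.

Besides the shell and the picture viewer there is one more tool, called after "Call:" by a JSON object that holds its "op" and its "data". carry_out: Moves the arm, as the interface text tells. Its arguments: {"type":"object","properties":{"series":{"type":"array","items":{"type":"array","items":{"type":"array","items":{"type":"number"}}}},"hand":{"type":"number"}},"required":["series"]}

```bash
mkdir -p pics; cat > h.py <<'E'
import numpy as np,cv2,pickle,sys
from scipy.spatial.transform import Rotation as R
from plant import get_obs, snapshot, close_job, grasp_offset
def save(n,name):
    s=snapshot(n); cv2.imwrite(f'pics/{name}.png',s['color'][:,:,::-1]); pickle.dump(s,open(f'{name}.pkl','wb')); return s
E
python3 - <<'E'
from h import *
print(get_obs(),grasp_offset)
for n in('scene','top','wrist'):
    s=save(n,n+'0'); print(n,{k:v for k,v in s.items() if k!='color'})
E
```

```text
{'clock': 0.0, 'joint_pos': array([ 8.87576443e+01,  2.05918475e+01,  6.34242437e-01, -1.97995723e-02,
       -7.01337329e+01, -1.65056778e+01]), 'qvel': array([-0.09225453, -0.01315288,  0.05340299,  0.07827522, -0.06211752,
        0.02778431]), 'tau': array([-1.27164363e-03, -5.82710016e+01,  2.93047893e+01,  6.99743852e+00,
        6.81135280e-03, -1.60322097e-04]), 'tool_pos': array([0.20564162, 0.64235894, 0.19132262]), 'orientation': array([  94.9891853 ,   89.90678424, -102.76559142]), 'force': array([-0.4544007 , -0.43063138,  0.91850973]), 'moment': array([0.05047168, 0.001459  , 0.01079912]), 'opening': 0.08743918580371975} -0.0188
scene {'fx': 555.9660747567971, 'fy': 555.9660747567971, 'cx': 309.73782511197743, 'cy': 249.05894836554597, 'dist_coeffs': array([0.00678114, 0.        , 0.        , 0.        , 0.        ]), 'eye': array([1.28395943, 0.35380234, 1.26693772]), 'attitude': array([-146.6152323 ,    0.72905002,  107.51522689])}
top {'fx': 476.7328683802036, 'fy': 476.7328683802036, 'cx': 318.4546594819602, 'cy': 243.76501203359751, 'dist_coeffs': array([-0.03478562,  0.        ,  0.        ,  0.        ,  0.        ]), 'eye': array([0.33168937, 0.12990808, 1.19133773]), 'attitude': array([-168.58807012,   -1.15777833,  -91.32410124])}
wrist {'fx': 343.2975902667079, 'fy': 343.2975902667079, 'cx': 319.5544729570727, 'cy': 240.8573935299591, 'dist_coeffs': array([-0.06144404,  0.        ,  0.        ,  0.        ,  0.        ]), 'eye': array([0.27359027, 0.62039143, 0.38354798]), 'attitude': array([ 1.64790306e+02, -7.07777250e-02, -1.07714526e+02])}
```

View pics/scene0.png

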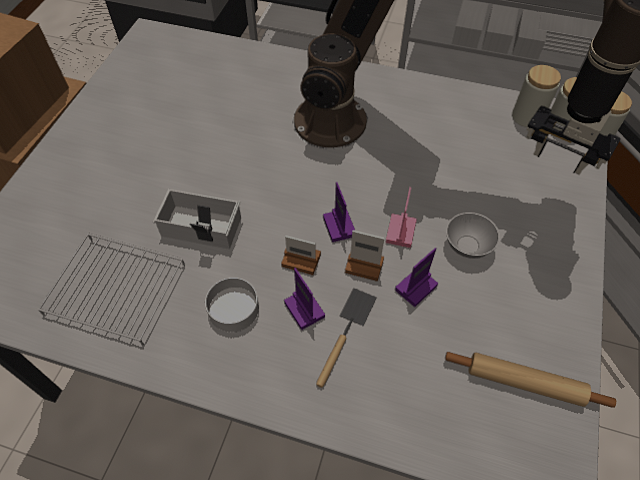

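View pics/top0.png

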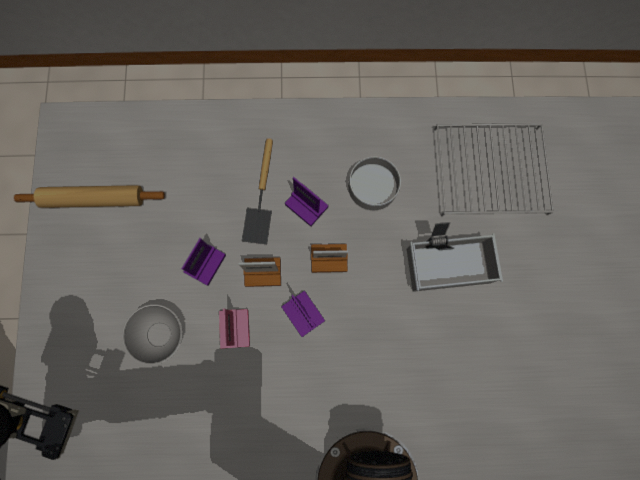

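View pics/wrist0.png

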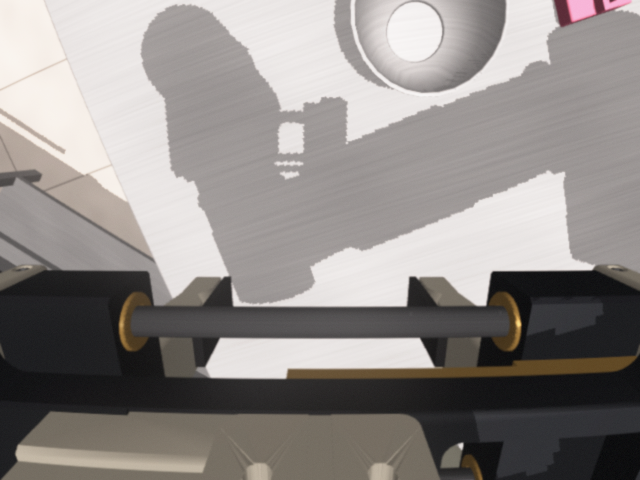

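```bash
python3 - <<'E'
import cv2
a=cv2.imread('pics/top0.png'); s=cv2.imread('pics/scene0.png')
def z(im,x,y,w,h,k): return cv2.resize(im[y:y+h,x:x+w],None,fx=k,fy=k,interpolation=cv2.INTER_CUBIC)
cv2.imwrite('pics/z1.png',z(a,230,220,130,80,6)); cv2.imwrite('pics/z2.png',z(a,400,210,110,85,7))
cv2.imwrite('pics/z3.png',z(s,270,210,130,80,6)); cv2.imwrite('pics/z4.png',z(s,145,180,110,80,7))
E
```

```text
(no output)
```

View pics/z1.png

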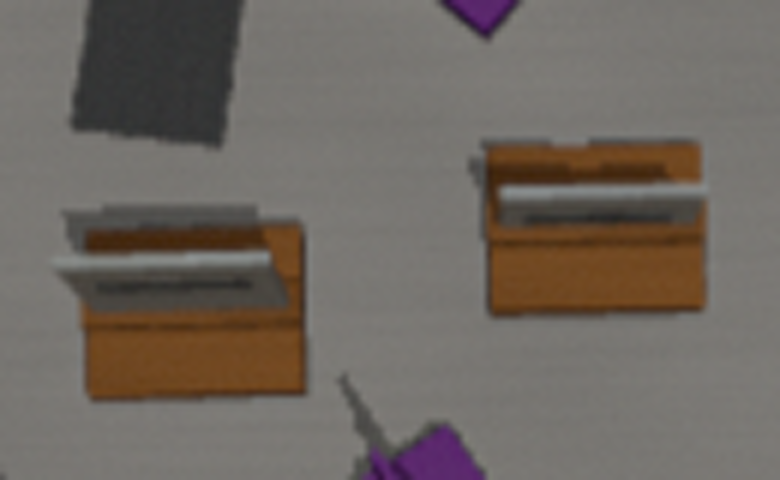

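View pics/z2.png

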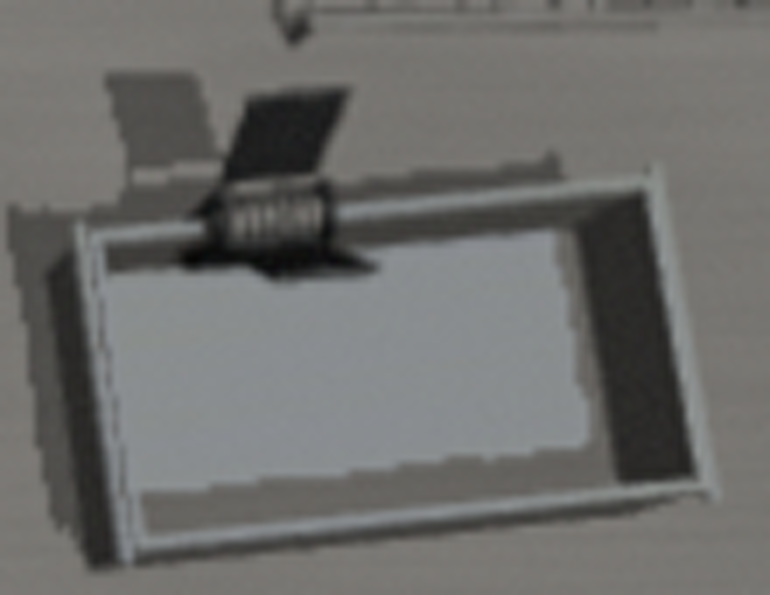

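View pics/z3.png

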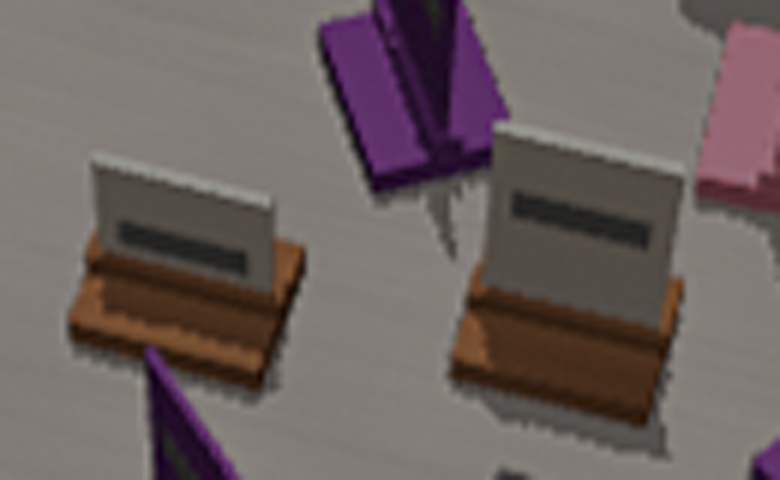

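View pics/z4.png

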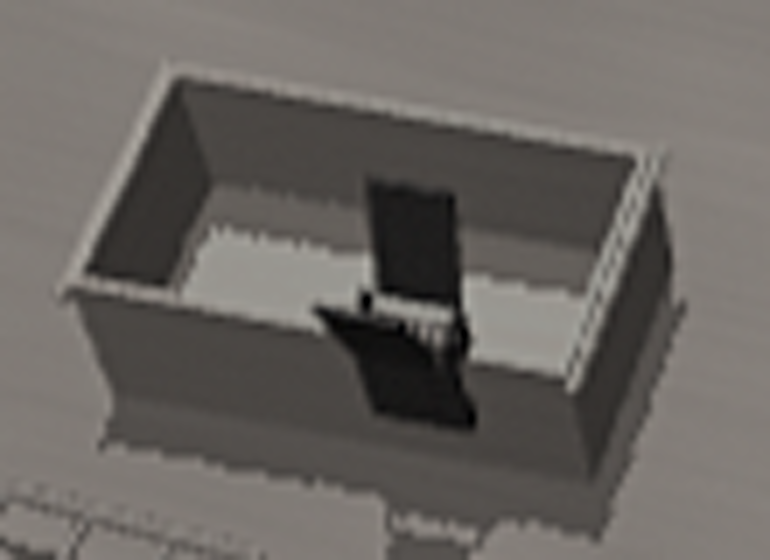

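```bash
cat >> h.py <<'E'
def ray(s,uv):
    K=np.array([[s['fx'],0,s['cx']],[0,s['fy'],s['cy']],[0,0,1]])
    p=cv2.undistortPoints(np.array([[uv]],float),K,s['dist_coeffs'])[0,0]
    d=R.from_euler('xyz',s['attitude'],degrees=True).apply([p[0],p[1],1]); return s['eye'],d
def onz(s,uv,z):
    e,d=ray(s,uv); return e+d*(z-e[2])/d[2]
def proj(s,P):
    Rm=R.from_euler('xyz',s['attitude'],degrees=True).as_matrix(); K=np.array([[s['fx'],0,s['cx']],[0,s['fy'],s['cy']],[0,0,1]])
    return cv2.projectPoints(np.array(P,float).reshape(-1,3),cv2.Rodrigues(Rm.T)[0],-Rm.T@s['eye'],K,s['dist_coeffs'])[0].reshape(-1,2)
def tri(s1,u1,s2,u2):
    e1,d1=ray(s1,u1);e2,d2=ray(s2,u2)
    t=np.linalg.lstsq(np.c_[d1,-d2],e2-e1,rcond=None)[0]; a=e1+t[0]*d1;b=e2+t[1]*d2
    return (a+b)/2,np.linalg.norm(a-b)
def ld(n): return pickle.load(open(n+'.pkl','rb'))
E
python3 - <<'E'
from h import *
np.set_printoptions(precision=4,suppress=True)
T,S=ld('top0'),ld('scene0')
t=lambda x,y,k,o:(np.array([x,y])+.5)/k+np.array(o)-.5
def rep(n,P,Q):
    print(n,P[:2],Q[:2],(P+Q)[:2]/2,'len',np.linalg.norm(P-Q),'yaw',np.degrees(np.arctan2(*(Q-P)[[1,0]])))
o1,o3=(230,220),(270,210)
rep('card top',onz(T,t(57,265,6,o1),.15),onz(T,t(270,257,6,o1),.15))
rep('card scene',onz(S,t(683,170,6,o3),.15),onz(S,t(497,125,6,o3),.15))
rep('tall foot front bottom T',onz(T,t(90,398,6,o1),.02),onz(T,t(305,392,6,o1),.02))
o2,o4=(400,210),(145,180)
c=[onz(T,t(*p,7,o2),.075) for p in[(78,225),(655,175),(715,495),(125,562)]]
rep('rim+x',c[0],c[1]);rep('rim-x',c[3],c[2]);rep('sideL',c[3],c[0]);rep('sideR',c[2],c[1])
c=[onz(S,t(*p,7,o4),.075) for p in[(575,383),(68,285),(170,72),(652,155)]]
rep('S rim+x',c[0],c[1]);rep('S rim-x',c[3],c[2]);rep('sideL',c[3],c[0]);rep('sideR',c[2],c[1])
rep('barrel T',onz(T,t(215,222,7,o2),.0805),onz(T,t(330,210,7,o2),.0805))
rep('barrel S',onz(S,t(460,332,7,o4),.0805),onz(S,t(365,300,7,o4),.0805))
g=get_obs();print(R.from_euler('xyz',g['orientation'],degrees=True).as_matrix())
E
```

```text
card top [0.4998 0.2801] [0.5012 0.2019] [0.5005 0.241 ] len 0.07822068063961257 yaw -88.93634887186064
card scene [0.5028 0.2804] [0.5032 0.2025] [0.503  0.2414] len 0.07787326478605128 yaw -89.68100649874
tall foot front bottom T [0.4653 0.2848] [0.466  0.1968] [0.4657 0.2408] len 0.08801815369520359 yaw -89.54654811992158
rim+x [ 0.5573 -0.1198] [ 0.5712 -0.3226] [ 0.5642 -0.2212] len 0.20333793243925724 yaw -86.08298368946166
rim-x [ 0.4412 -0.1287] [ 0.4594 -0.3328] [ 0.4503 -0.2307] len 0.20490508550486083 yaw -84.91724799336866
sideL [ 0.4412 -0.1287] [ 0.5573 -0.1198] [ 0.4993 -0.1242] len 0.11642268297899867 yaw 4.369314588123166
sideR [ 0.4594 -0.3328] [ 0.5712 -0.3226] [ 0.5153 -0.3277] len 0.11227695784739111 yaw 5.164197089249659
S rim+x [ 0.5589 -0.119 ] [ 0.5732 -0.3215] [ 0.5661 -0.2202] len 0.20299864815463536 yaw -85.95204812425796
S rim-x [ 0.4495 -0.1313] [ 0.4664 -0.3296] [ 0.458  -0.2305] len 0.1989926250205168 yaw -85.13699480220119
sideL [ 0.4495 -0.1313] [ 0.5589 -0.119 ] [ 0.5042 -0.1251] len 0.1100792940298497 yaw 6.4412140012631856
sideR [ 0.4664 -0.3296] [ 0.5732 -0.3215] [ 0.5198 -0.3255] len 0.10715414903487062 yaw 4.353029708131911
barrel T [ 0.5563 -0.1658] [ 0.5598 -0.2059] [ 0.5581 -0.1859] len 0.04024988639033542 yaw -85.0837005646719
barrel S [ 0.5532 -0.1671] [ 0.55   -0.2074] [ 0.5516 -0.1872] len 0.040447748555966966 yaw -94.58476724780328
[[-0.0003 -0.305  -0.9524]
 [-0.0013 -0.9524  0.305 ]
 [-1.      0.0013 -0.0001]]
```

Call:
{"op": "carry_out", "data": {"series": [[[-50,0,0,7,0,0],[-90,40,-35,14,0,0],[-90,80,-70,21,0,0],[-90,120,-105,28,0,0],[-90,160,-140,35,0,0],[-90,200,-175,42,0,0],[-90,240,-210,49,0,0],[-90,280,-245,56,0,0],[-90,320,-280,62,0,0],[-90,360,-312,67,0,0]]], "hand": -1}}

```text
clock: 1.4
tool_pos: [0.3934, 0.2031, 0.2823]
orientation: [-31.0, 90.0, 64.1]
force: [0.7, -0.1, 1.1]
opening: 0.0875
```

```bash
cat >> h.py <<'E'
def go(P,yaw,z=None):
    "shift(mm)/turn(deg) to reach TCP P, pointing down, tool y at world yaw"
    g=get_obs(); M=R.from_euler('xyz',g['orientation'],degrees=True)
    c,s=np.cos(np.radians(yaw)),np.sin(np.radians(yaw))
    X=np.array([0,0,-1.]);Y=np.array([c,s,0]);T=np.c_[X,Y,np.cross(X,Y)]
    sh=M.inv().apply(np.array(P)-g['tool_pos'])*1000
    rv=(M.inv()*R.from_matrix(T)).as_rotvec(degrees=True)
    print('t',round(g['clock'],2),'tcp',g['tool_pos'].round(4),'F',g['force'].round(1),'open',round(g['opening'],4),'shift',sh.round(1),'turn',rv.round(1),'j',g['joint_pos'].round(0))
E
python3 -c "
from h import *
go((.559,-.187,.19),-175.3)"
```

```text
t 1.4 tcp [0.3934 0.2031 0.2823] F [ 0.7 -0.1  1.1] open 0.0875 shift [  92.2 -130.4 -403.3] turn [0.4 0.  0. ] j [ 53.  -5. -18.  -0. -77. -48.]
```

Call:
{"op": "carry_out", "data": {"series": [[[0,-16,-50,0,0,0],[0,-32,-100,0,0,0],[0,-48,-150,0,0,0],[10,-65,-200,0,0,0],[20,-81,-250,0,0,0],[40,-97,-300,0,0,0],[60,-113,-350,0,0,0],[75,-125,-390,0,0,0],[82,-130,-403,0,0,0],[82,-130,-403,0.4,0,0]]]}}

```text
clock: 2.65
tool_pos: [0.5591, -0.185, 0.1992]
orientation: [80.8, 89.9, 175.6]
force: [-0.1, 0.2, 0.8]
opening: 0.0877
```

```bash
python3 -c "
from h import *
go((.559,-.187,.1035),-175.3)
for n in('scene','top','wrist'): save(n,n+'1')
import cv2
def z(im,x,y,w,h,k): return cv2.resize(im[y:y+h,x:x+w],None,fx=k,fy=k,interpolation=cv2.INTER_CUBIC)
cv2.imwrite('pics/z5.png',np.hstack([z(cv2.imread('pics/top1.png'),390,190,120,120,3),z(cv2.imread('pics/scene1.png'),140,110,120,120,3)]))
"
```

```text
t 2.65 tcp [ 0.5591 -0.185   0.1992] F [-0.1  0.2  0.8] open 0.0877 shift [95.7  0.1 -2. ] turn [ 0.   0.  -0.1] j [  1.  12. -10.  -0. -68.   4.]
```

View pics/wrist1.png

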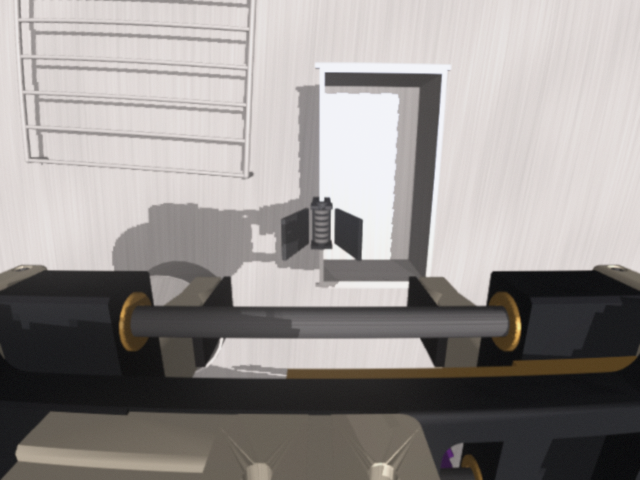

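View pics/z5.png

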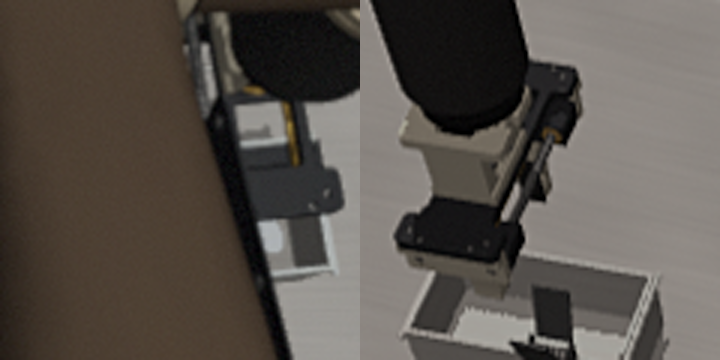

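```bash
python3 -c "
from h import *
import cv2
im=cv2.imread('pics/wrist1.png');cv2.imwrite('pics/z6.png',cv2.resize(im[180:290,250:400],None,fx=5,fy=5,interpolation=cv2.INTER_CUBIC))
s=ld('wrist1')
print(s['eye'],s['attitude'])
print(proj(s,[(.559,-.187,.0805),(.559,-.187,.1035)]))
"
```

```text
[ 0.56577714 -0.25524187  0.39275132] [ 1.64729860e+02  7.87453409e-02 -1.75109342e+02]
[[321.02049178 223.56321942]
 [321.09358956 229.26904102]]
```

View pics/z6.png

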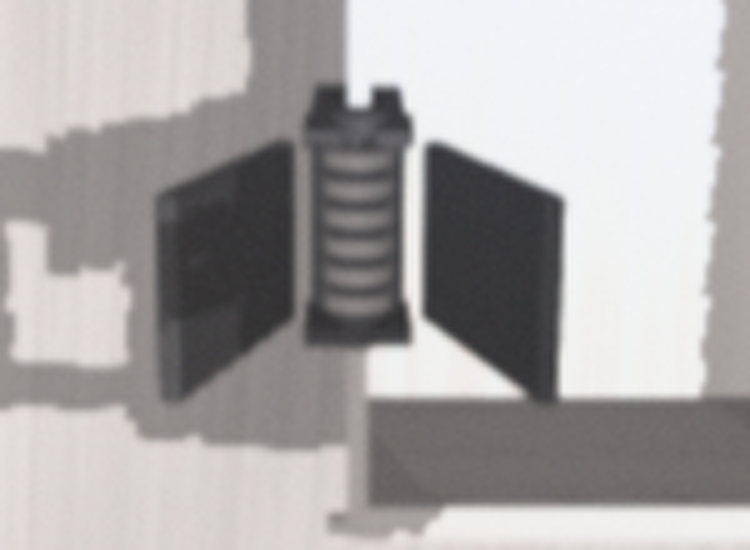

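Call:
{"op": "carry_out", "data": {"series": [[[20,0,-1,0,0,0],[45,0,-2,0,0,0],[70,0,-2,0,0,0],[88,0,-2,0,0,0],[96,0,-2,0,0,0],[96,0,-2,0,0,0]]]}}

```text
clock: 3.55
tool_pos: [0.5598, -0.186, 0.1047]
orientation: [-110.9, 90.0, -16.0]
force: [0.2, -0.1, -0.2]
opening: 0.0874
```

Call:
{"op": "carry_out", "data": {"series": [[[0,0,0,0,0,0],[0,0,0,0,0,0],[0,0,0,0,0,0],[0,0,0,0,0,0],[0,0,0,0,0,0],[0,0,0,0,0,0],[0,0,0,0,0,0],[0,0,0,0,0,0]]], "hand": 1}}

```text
clock: 4.55
tool_pos: [0.5597, -0.1866, 0.1042]
orientation: [127.5, 90.0, -137.7]
force: [0.4, -0.5, 0.2]
opening: 0.013
```

```bash
python3 -c "
from h import *
go((.559,-.187,.1035),-175.3)
import cv2
for n in('scene','wrist'): save(n,n+'2')
im=cv2.imread('pics/scene2.png');im2=cv2.imread('pics/wrist2.png');cv2.imwrite('pics/z7.png',np.hstack([cv2.resize(im[130:250,140:260],None,fx=3,fy=3,interpolation=cv2.INTER_CUBIC),cv2.resize(im2[170:290,250:390],None,fx=3,fy=3,interpolation=cv2.INTER_CUBIC)]))
"
```

```text
t 4.55 tcp [ 0.5597 -0.1866  0.1042] F [ 0.4 -0.5  0.2] open 0.013 shift [ 0.7  0.7 -0.4] turn [ 0.2 -0.  -0. ] j [  1.  17. -17.   0. -56.   4.]
```

View pics/z7.png

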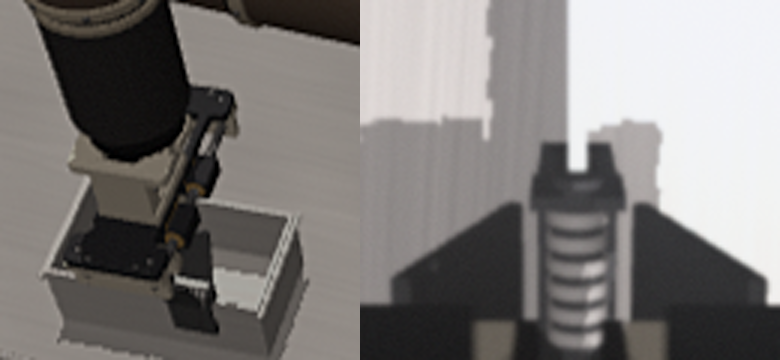

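```bash
python3 -c "
from h import *
s=ld('wrist2');g=get_obs();print(s['eye'],s['attitude']);p=g['tool_pos'];M=R.from_euler('xyz',g['orientation'],degrees=True)
print(proj(s,[p,p+M.apply([-.0188,0,0]),p+M.apply([0,0,.0095]),p+M.apply([0,0,-.0095]),(.559,-.187,.0805)]),M.as_matrix().round(3))
"
```

```text
[ 0.56607786 -0.25781354  0.29636168] [ 1.64732055e+02  5.85890959e-02 -1.75108515e+02]
[[320.42302473 271.85883251]
 [320.46970615 283.99174313]
 [320.4009466  286.67144708]
 [320.44546473 256.65662238]
 [321.42147457 258.70788682]] [[-0.    -0.996 -0.085]
 [-0.    -0.085  0.996]
 [-1.     0.    -0.   ]]
```

View pics/wrist2.png

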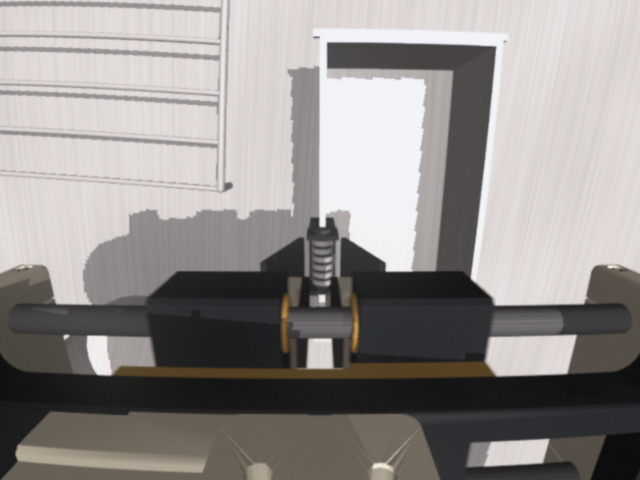

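View pics/scene2.png

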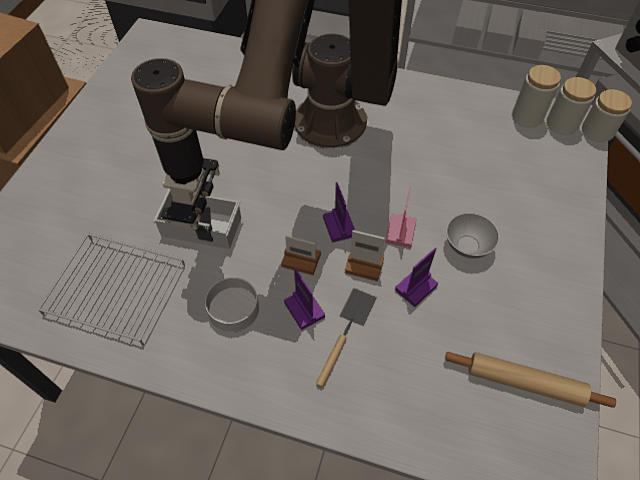

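```bash
python3 -c "
from h import *
a=cv2.imread('pics/wrist1.png');b=cv2.imread('pics/wrist2.png')
f=lambda im:cv2.resize(im[200:390,190:450],None,fx=3,fy=3,interpolation=cv2.INTER_CUBIC)
cv2.imwrite('pics/z8.png',f(a));cv2.imwrite('pics/z9.png',f(b));print(get_obs()['opening'])
"
```

```text
0.0052473046000292515
```

View pics/z8.png

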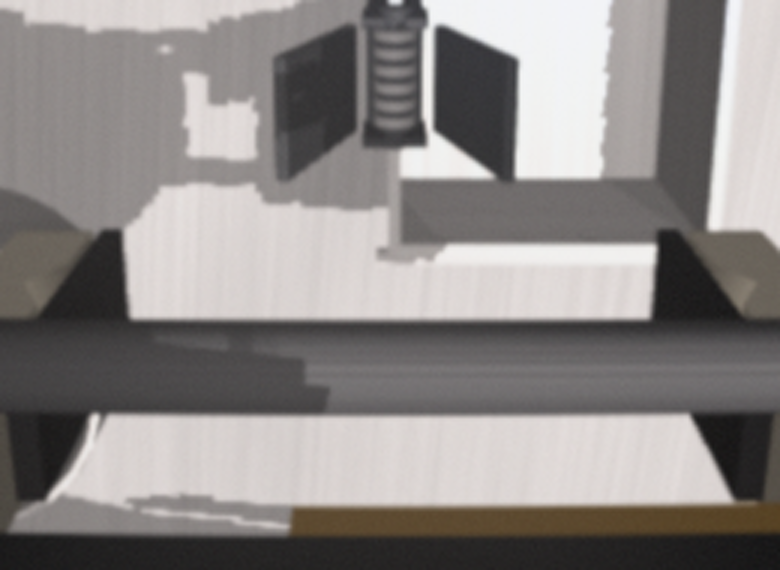

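View pics/z9.png

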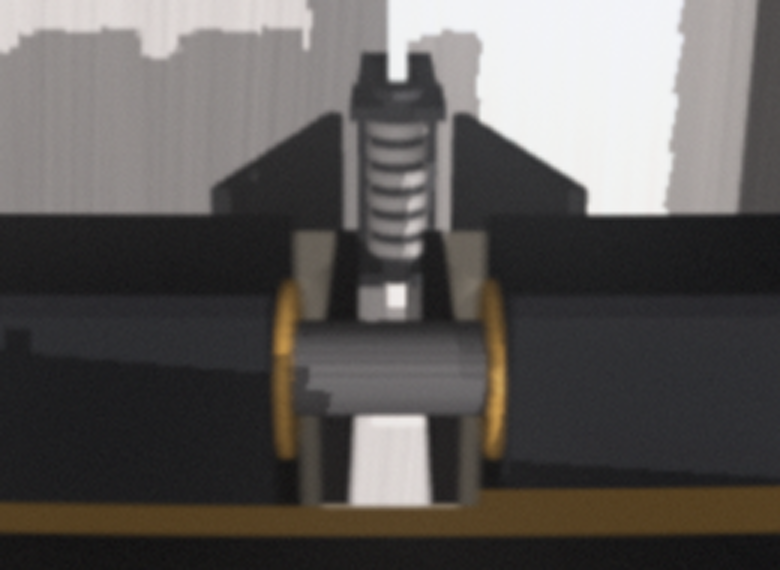

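```bash
python3 -c "
from h import *
s=ld('scene1')
for z in (.199,.215,.232):
  print(z,proj(s,[(.559+a,-.185+b,z) for a in(.044,.065) for b in (-.0095,.0095)]).round(0).tolist(), proj(s,[(.559-.065,-.185+b,z) for b in (-.0095,.0095)]).round(0).tolist())
im=cv2.imread('pics/scene1.png');cv2.imwrite('pics/z10.png',cv2.resize(im[110:240,130:260],None,fx=5,fy=5,interpolation=cv2.INTER_CUBIC)[:600])
"
```

```text
0.199 [[184.0, 212.0], [191.0, 214.0], [180.0, 218.0], [187.0, 220.0]] [[202.0, 179.0], [209.0, 180.0]]
0.215 [[182.0, 208.0], [190.0, 209.0], [179.0, 214.0], [186.0, 216.0]] [[201.0, 174.0], [208.0, 176.0]]
0.232 [[181.0, 203.0], [188.0, 205.0], [177.0, 210.0], [185.0, 212.0]] [[200.0, 170.0], [207.0, 172.0]]
```

View pics/z10.png

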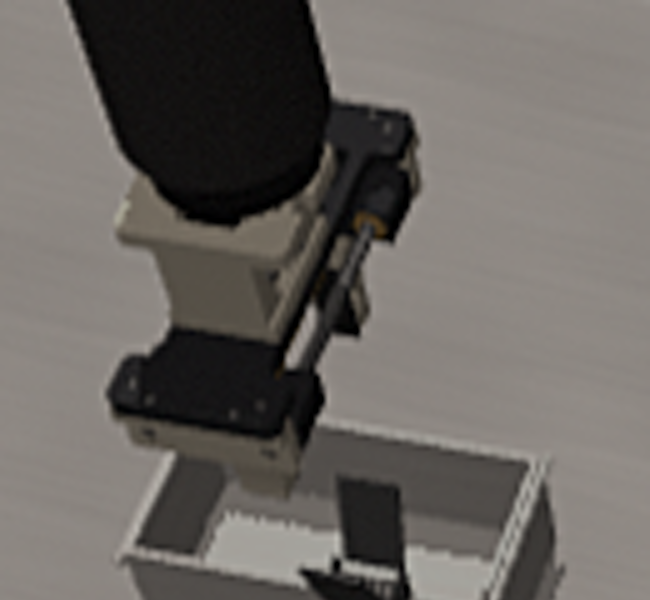

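Call:
{"op": "carry_out", "data": {"series": [[[-15,0,0,0,0,0],[-25,0,0,0,0,0],[-25,0,0,0,0,0]]]}}

```text
clock: 5.03
tool_pos: [0.5606, -0.1866, 0.1309]
orientation: [-98.0, 89.8, -3.2]
force: [-0.1, -0.1, -0.1]
opening: 0.0001
```

Call:
{"op": "carry_out", "data": {"series": [[[0,0,0,0,0,0],[0,0,0,0,0,0],[0,0,0,0,0,0],[0,0,0,0,0,0],[0,0,0,0,0,0],[0,0,0,0,0,0],[0,0,0,0,0,0],[0,0,0,0,0,0]]], "hand": -1}}

```text
clock: 6.02
tool_pos: [0.5597, -0.1865, 0.1293]
orientation: [-77.8, 90.0, 17.0]
force: [-0.5, -0.1, 0.1]
opening: 0.075
```

```bash
python3 -c "
from h import *
go((.559,-.187,.083),-175.3)
for n in('scene','wrist'): save(n,n+'3')
a=cv2.imread('pics/scene3.png');b=cv2.imread('pics/wrist3.png')
cv2.imwrite('pics/z11.png',np.hstack([cv2.resize(a[120:250,140:240],(400,520),interpolation=cv2.INTER_CUBIC),cv2.resize(b[200:330,270:370],(400,520),interpolation=cv2.INTER_CUBIC)]))
"
```

```text
t 6.03 tcp [ 0.5597 -0.1865  0.1293] F [-0.5 -0.1  0.1] open 0.075 shift [46.3  0.7 -0.4] turn [0.2 0.  0. ] j [  1.  15. -15.  -0. -59.   4.]
```

View pics/z11.png

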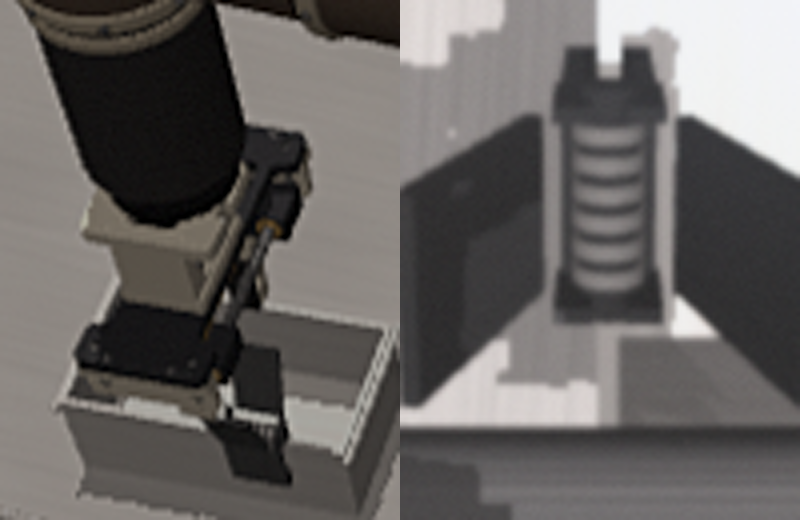

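Call:
{"op": "carry_out", "data": {"series": [[[0,1,0,0,0,0],[0,1,0,0,0,0],[15,1,0,0,0,0],[30,1,0,0,0,0],[40,1,0,0,0,0],[46,1,0,0,0,0],[46,1,0,0,0,0]]]}}

```text
clock: 7.0
tool_pos: [0.5585, -0.1867, 0.0827]
orientation: [88.0, 89.9, -177.1]
force: [-0.4, -0.5, 0.6]
opening: 0.0874
```

Call:
{"op": "carry_out", "data": {"series": [[[0,0,0,0,0,0],[0,0,0,0,0,0],[0,0,0,0,0,0],[0,0,0,0,0,0],[0,0,0,0,0,0],[0,0,0,0,0,0],[0,0,0,0,0,0],[0,0,0,0,0,0],[0,0,0,0,0,0],[0,0,0,0,0,0]]], "hand": 1}}

```text
clock: 8.25
tool_pos: [0.5618, -0.1875, 0.0879]
orientation: [-112.6, 89.6, -17.6]
force: [-3.9, 2.6, 24.9]
opening: 0.0273
```

```bash
python3 -c "
from h import *
go((.559,-.187,.2),-175.3)
for n in('scene','wrist'): save(n,n+'4')
a=cv2.imread('pics/scene4.png');b=cv2.imread('pics/wrist4.png')
cv2.imwrite('pics/z12.png',np.hstack([cv2.resize(a[120:250,140:240],(400,520),interpolation=cv2.INTER_CUBIC),cv2.resize(b[200:330,270:370],(400,520),interpolation=cv2.INTER_CUBIC)]))
"
```

```text
t 8.25 tcp [ 0.5618 -0.1875  0.0879] F [-3.9  2.6 24.9] open 0.0273 shift [-112.1    2.     0.4] turn [ 0.3 -0.2  0.4] j [  1.  18. -18.   0. -54.   4.]
```

View pics/z12.png

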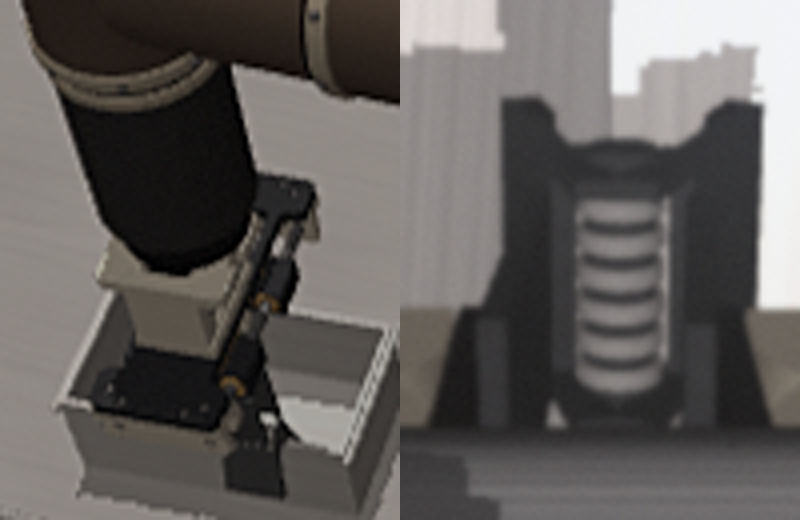

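Call:
{"op": "carry_out", "data": {"series": [[[-5,0,0,0,0,0],[-10,0,0,0,0,0],[-20,0,0,0,0,0],[-20,0,0,0,0,0]]]}}

```text
clock: 8.85
tool_pos: [0.5593, -0.1867, 0.104]
orientation: [-103.9, 89.9, -9.0]
force: [-0.5, -0.1, -1.2]
opening: 0.0269
```

```bash
python3 -c "
from h import *
go((.559,-.187,.2),-175.3)
for n in('scene','wrist'): save(n,n+'5')
a=cv2.imread('pics/scene5.png');b=cv2.imread('pics/wrist5.png')
cv2.imwrite('pics/z13.png',np.hstack([cv2.resize(a[120:250,140:240],(400,520),interpolation=cv2.INTER_CUBIC),cv2.resize(b[200:330,270:370],(400,520),interpolation=cv2.INTER_CUBIC)]))
"
```

```text
t 8.85 tcp [ 0.5593 -0.1867  0.104 ] F [-0.5 -0.1 -1.2] open 0.0269 shift [-96.    0.2  -0.3] turn [ 0.2 -0.   0.1] j [  1.  17. -17.   0. -56.   4.]
```

View pics/z13.png

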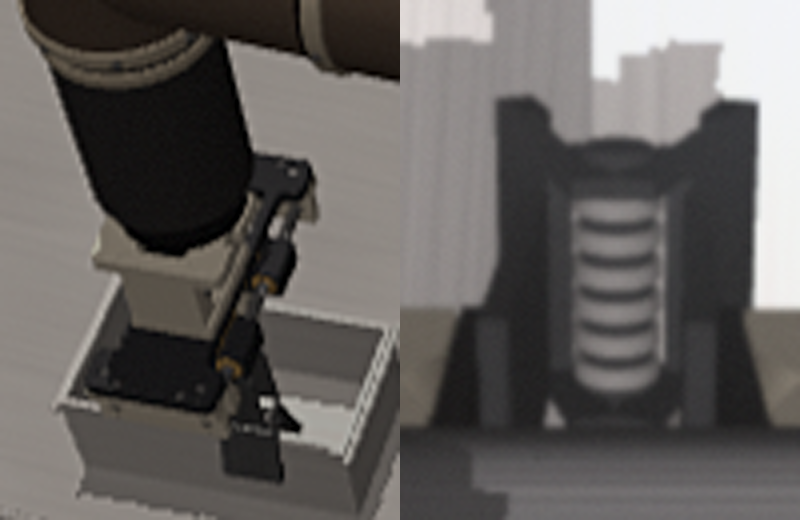

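Call:
{"op": "carry_out", "data": {"series": [[[-20,0,0,0,0,0],[-45,0,0,0,0,0],[-75,0,0,0,0,0],[-105,0,0,0,0,0],[-135,0,0,0,0,0],[-160,0,0,0,0,0],[-175,0,0,0,0,0],[-175,0,0,0,0,0],[-175,0,0,0,0,0]]]}}

```text
clock: 10.07
tool_pos: [0.5581, -0.1864, 0.2769]
orientation: [69.7, 89.9, 164.6]
force: [-0.4, 0.5, -1.1]
opening: 0.0272
```

```bash
python3 -c "
from h import *
go((.502,.241,.28),-179.2)
for n in('scene','wrist','top'): save(n,n+'6')
a=cv2.imread('pics/scene6.png');b=cv2.imread('pics/wrist6.png')
cv2.imwrite('pics/z14.png',np.hstack([cv2.resize(a[80:210,130:230],(400,520),interpolation=cv2.INTER_CUBIC),cv2.resize(b[200:330,270:370],(400,520),interpolation=cv2.INTER_CUBIC)]))
"
```

```text
t 10.07 tcp [ 0.5581 -0.1864  0.2769] F [-0.4  0.5 -1.1] open 0.0272 shift [ -2.8  19.9 430.6] turn [ 4.   0.  -0.1] j [  1.  10.  -3.  -0. -77.   4.]
```

View pics/z14.png

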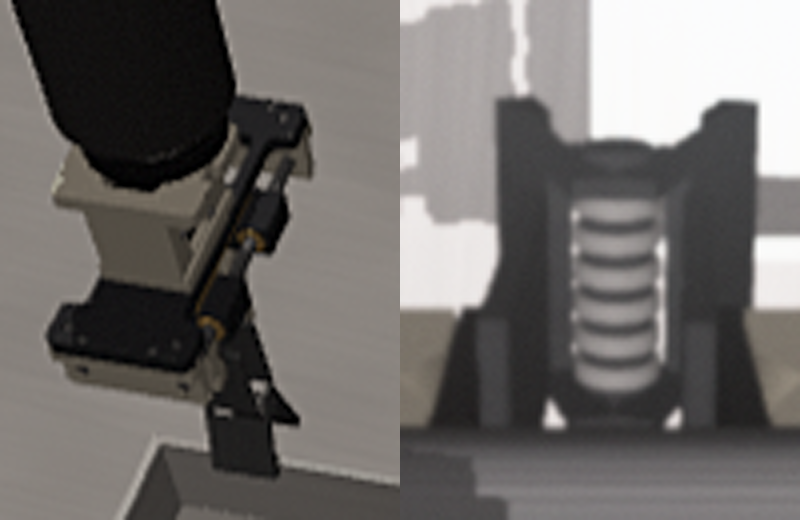

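View pics/top6.png

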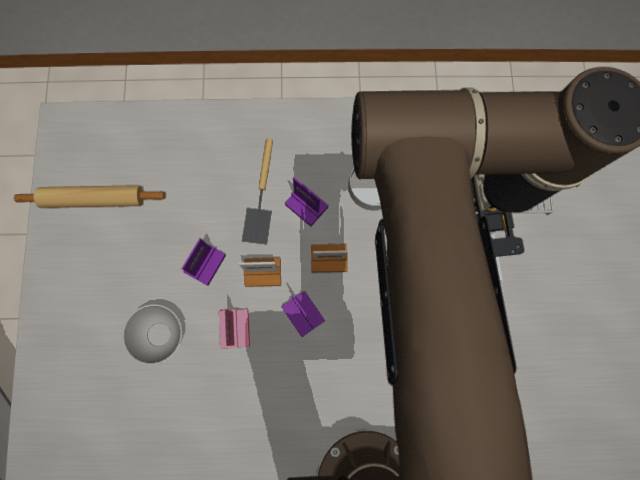

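```bash
python3 -c "
from h import *
s=ld('scene6');w=ld('wrist6');p=np.array([.5581,-.1864,.2769])
t=np.radians(4.5);X=np.array([np.cos(t),np.sin(t),0]);Y=np.array([-np.sin(t),np.cos(t),0])
for uv in [(183.2,197),(199.2,198.8)]:
  e,d=ray(s,uv)
  for o in(.014,.02):
    k=((p+o*X-e)@X)/(d@X);q=e+k*d;print(uv,o,'y rel',(q-p)@Y,'z rel',(q-p)[2])
# hinge candidates in wrist
for dz in(-.003,-.008,-.013):
  print(dz,proj(w,[p+[0,0,dz]+Y*.022,p+[0,0,dz],p+[0,0,dz]-Y*.022]).round(1).tolist())
"
```

```text
(183.2, 197) 0.014 y rel -0.02022704517240728 z rel -0.06038078204204639
(183.2, 197) 0.02 y rel -0.01622324126803856 z rel -0.051999846149783535
(199.2, 198.8) 0.014 y rel 0.021418189191238123 z rel -0.05606983618412259
(199.2, 198.8) 0.02 y rel 0.025089719778680696 z rel -0.047723295878802585
-0.003 [[320.1, 303.5], [320.3, 270.2], [320.6, 234.9]]
-0.008 [[320.1, 300.1], [320.3, 267.4], [320.6, 232.8]]
-0.013 [[320.0, 296.8], [320.3, 264.7], [320.6, 230.9]]
```

View pics/wrist6.png

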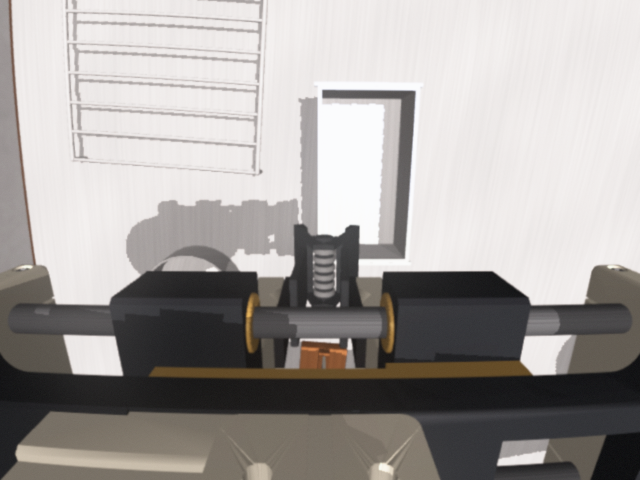

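Call:
{"op": "carry_out", "data": {"series": [[[-3,1,25,0.5,0,0],[-3,3,70,1,0,0],[-3,5,120,1.5,0,0],[-3,7,170,2,0,0],[-3,9,220,2.5,0,0],[-3,11,270,3,0,0],[-3,13,320,3.5,0,0],[-3,15,365,4,0,0],[-3,16,405,4,0,0],[-3,17,430,4,0,0]]]}}

```text
clock: 11.48
tool_pos: [0.5048, 0.2421, 0.2805]
orientation: [126.1, 89.9, -143.0]
force: [0.5, -0.9, -1.0]
opening: 0.0269
```

Call:
{"op": "carry_out", "data": {"series": [[[0,0,0,0,0,0],[0,0,0,0,0,0]]]}}

```text
clock: 11.72
tool_pos: [0.5052, 0.24, 0.2808]
orientation: [135.1, 89.9, -134.0]
force: [-0.0, -0.3, -1.3]
opening: 0.0267
```

```bash
python3 -c "
from h import *
go((.505,.241,.28),-179.2)
for n in('scene','wrist','top'): save(n,n+'7')
a=cv2.imread('pics/scene7.png');b=cv2.imread('pics/wrist7.png')
cv2.imwrite('pics/z15.png',cv2.resize(a[130:290,310:430],(450,600),interpolation=cv2.INTER_CUBIC))
cv2.imwrite('pics/z16.png',cv2.resize(b[200:380,240:420],(600,600),interpolation=cv2.INTER_CUBIC))
"
```

```text
t 11.72 tcp [0.5052 0.24   0.2808] F [-0.  -0.3 -1.3] open 0.0267 shift [0.8 0.2 1. ] turn [ 0.1 -0.  -0. ] j [ 45.   7.  -6.   0. -77. -45.]
```

View pics/z15.png

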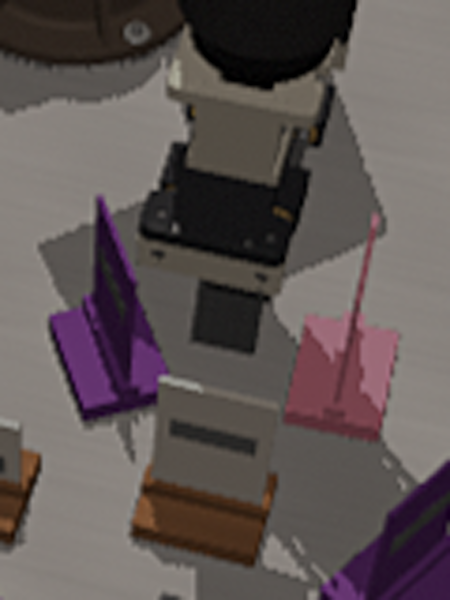

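View pics/z16.png

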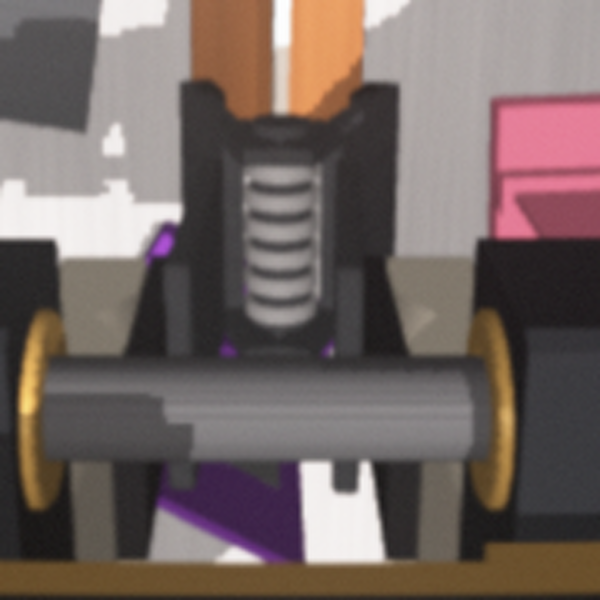

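View pics/top7.png

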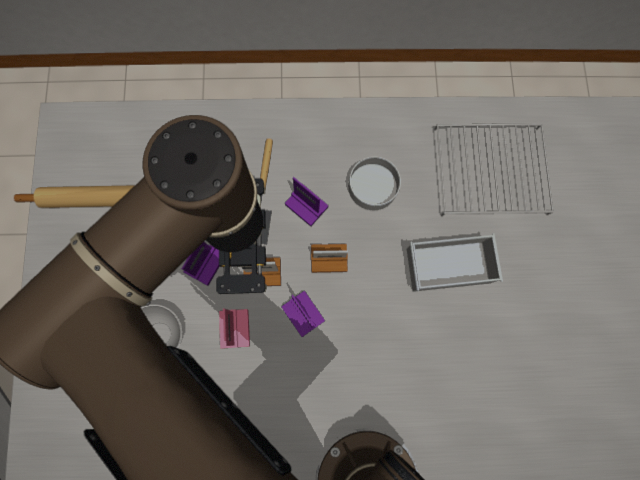

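```bash
python3 -c "
from h import *
w=ld('wrist7');b=cv2.imread('pics/wrist7.png')
print(proj(w,[(.502+a,y,z) for y in(.202,.225) for a in(-.002,.002) for z in (.15,)]).round(1).tolist(), proj(w,[(.502+a,.196,.02) for a in (-.035,.035)]).round(1))
cv2.imwrite('pics/z17.png',cv2.resize(b[130:260,260:390],(780,780),interpolation=cv2.INTER_CUBIC)[:600])
"
```

```text
[[326.6, 184.8], [322.3, 184.8], [326.1, 209.1], [321.9, 209.1]] [[350.1 170.1]
 [296.3 169.3]]
```

View pics/z17.png

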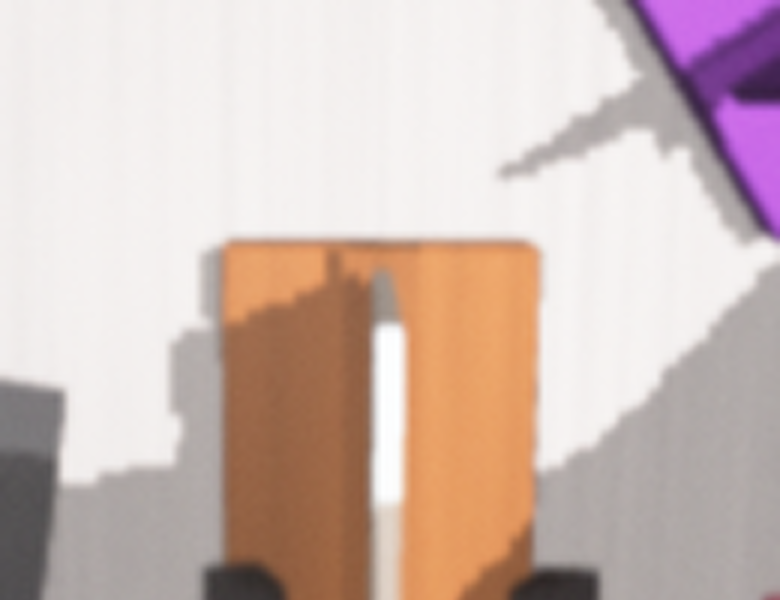

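Call:
{"op": "carry_out", "data": {"series": [[[10,0,0,0,0,-1],[25,0.5,0,0,0,-2],[40,1,0,0,0,-3],[50,1,0,0,0,-3],[50,1,0,0,0,-3],[50,1,0,0,0,-3]]]}}

```text
clock: 12.62
tool_pos: [0.5049, 0.2404, 0.2319]
orientation: [-89.6, 87.0, 1.2]
force: [-0.2, 0.0, -0.9]
opening: 0.0266
```

```bash
python3 -c "
from h import *
go((.504,.240,.178),-179.2)
for n in('scene','wrist'): save(n,n+'8')
a=cv2.imread('pics/scene8.png');b=cv2.imread('pics/wrist8.png')
cv2.imwrite('pics/z18.png',cv2.resize(a[150:280,320:420],(460,598),interpolation=cv2.INTER_CUBIC))
cv2.imwrite('pics/z19.png',cv2.resize(b[130:330,260:390],(390,600),interpolation=cv2.INTER_CUBIC))
s=ld('scene8');p=get_obs()['tool_pos'];w=ld('wrist8')
print(proj(s,[p+[.0,b,c] for b in(-.02,0.02) for c in(-.0075,-.0555)]).round(1).tolist())
print(proj(w,[(.502+a,y,.15) for y in(.202,.225) for a in(-.002,.002)]).round(1).tolist(),proj(w,[p]))
"
```

```text
t 12.62 tcp [0.5049 0.2404 0.2319] F [-0.2  0.  -0.9] open 0.0266 shift [53.8  3.8 -0.4] turn [0. 0. 3.] j [ 47.   6. -14.   2. -68. -47.]
[[361.3, 214.4], [360.1, 226.4], [378.0, 218.4], [376.2, 230.4]]
[[332.7, 190.3], [327.7, 190.2], [332.0, 218.7], [327.1, 218.5]] [[320.55618899 271.82019937]]
```

View pics/z18.png

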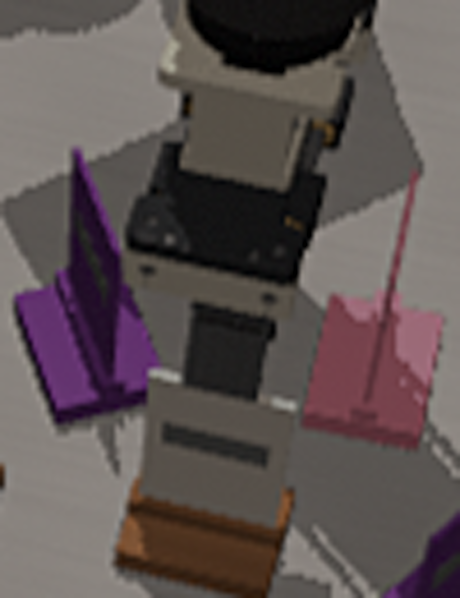

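View pics/z19.png

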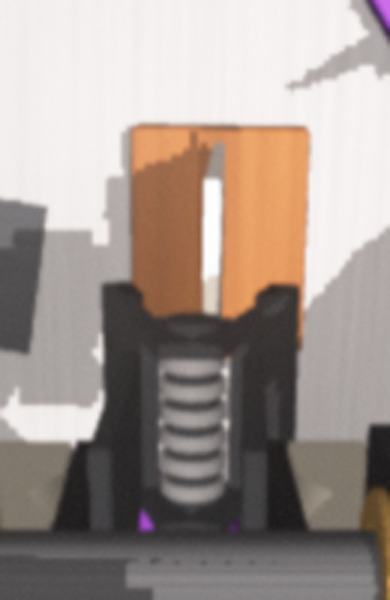

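Call:
{"op": "carry_out", "data": {"series": [[[0,1,0,0,0,0],[8,1.3,0,0,0,0],[16,1.7,0,0,0,0],[24,2.1,0,0,0,0],[30,2.5,0,0,0,0],[35,2.8,0,0,0,0],[35,2.8,0,0,0,0]]]}}

```text
clock: 13.6
tool_pos: [0.5033, 0.2402, 0.1957]
orientation: [-90.5, 87.0, 0.3]
force: [0.4, -0.1, -1.1]
opening: 0.0269
```

```bash
python3 -c "
from h import *
go((.504,.240,.178),-179.2)
for n in('scene','wrist','top'): save(n,n+'9')
a=cv2.imread('pics/scene9.png');b=cv2.imread('pics/wrist9.png')
cv2.imwrite('pics/z20.png',np.hstack([cv2.resize(a[150:280,320:420],(400,520),interpolation=cv2.INTER_CUBIC),cv2.resize(b[160:330,260:390],(398,520),interpolation=cv2.INTER_CUBIC)]))
"
```

```text
t 13.6 tcp [0.5033 0.2402 0.1957] F [ 0.4 -0.1 -1.1] open 0.0269 shift [17.7  0.2 -0.2] turn [ 0.1 -0.   3. ] j [ 47.   8. -17.   2. -63. -48.]
```

View pics/z20.png

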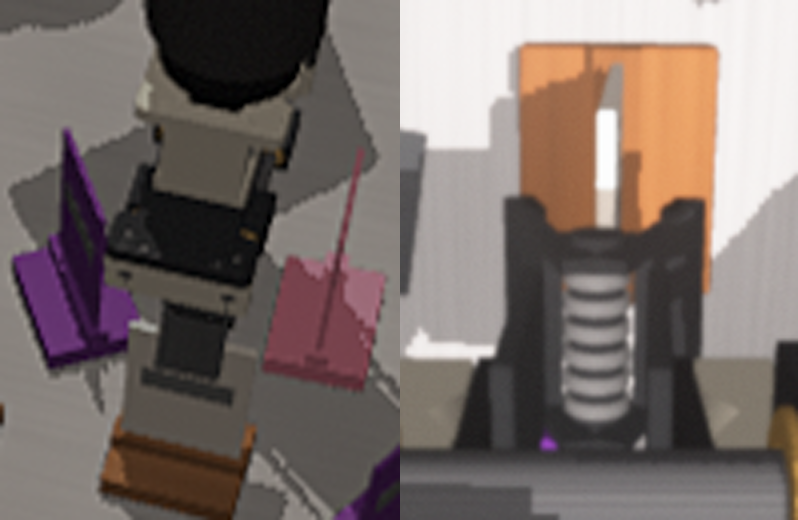

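Call:
{"op": "carry_out", "data": {"series": [[[5,0.2,0,0,0,0],[9,0.3,0,0,0,0],[13,0.4,0,0,0,0],[16,0.4,0,0,0,0],[17,0.4,0,0,0,0],[17,0.4,0,0,0,0],[17,0.4,0,0,0,0]]]}}

```text
clock: 14.62
tool_pos: [0.504, 0.2404, 0.1793]
orientation: [-89.8, 87.0, 1.1]
force: [-0.5, -0.1, -1.5]
opening: 0.0269
```

```bash
python3 -c "
from h import *
go((.504,.240,.178),-179.2)
for n in('scene','wrist','top'): save(n,n+'10')
a=cv2.imread('pics/scene10.png');b=cv2.imread('pics/wrist10.png')
cv2.imwrite('pics/z21.png',np.hstack([cv2.resize(a[170:290,330:400],(350,600),interpolation=cv2.INTER_CUBIC),cv2.resize(b[160:330,260:390],(450,600),interpolation=cv2.INTER_CUBIC)]))
s=ld('scene10')
print(proj(s,[(.502,.281,.15),(.502,.201,.15)]+[(.502+.02,.241+b,z) for z in(.17-.048,.17-.055,.17-.04) for b in(-.02,.02)]).round(1).tolist())
"
```

```text
t 14.62 tcp [0.504  0.2404 0.1793] F [-0.5 -0.1 -1.5] open 0.0269 shift [ 1.3  0.1 -0.4] turn [0. 0. 3.] j [ 47.   8. -19.   2. -61. -48.]
[[383.7, 237.7], [352.0, 229.9], [357.1, 244.7], [372.8, 248.6], [356.9, 246.2], [372.6, 250.2], [357.3, 242.9], [373.1, 246.8]]
```

View pics/z21.png

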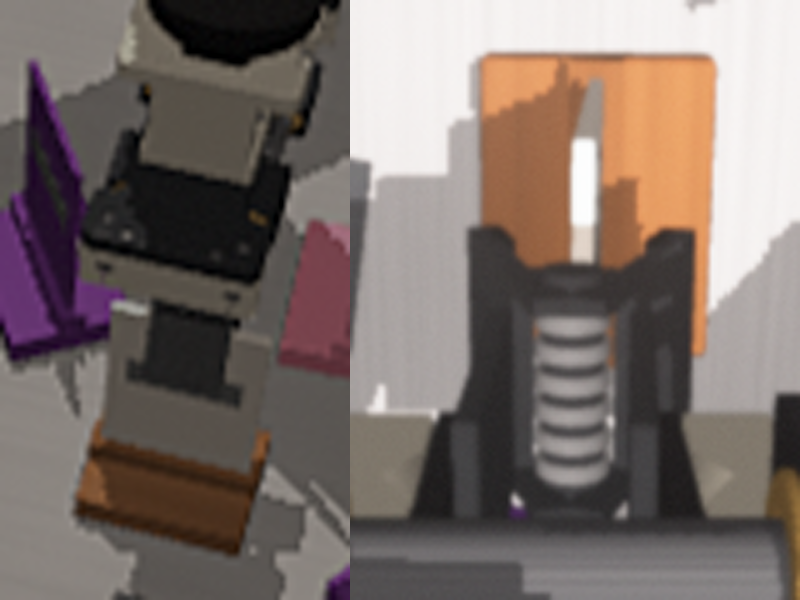

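Call:
{"op": "carry_out", "data": {"series": [[[0,0.6,0,0,0,0],[0,1.2,0,0,0,0],[0,1.2,0,0,0,0],[0,1.2,0,0,0,0],[0,1.2,0,0,0,0],[0,1.2,0,0,0,0],[0,1.2,0,0,0,0],[0,1.2,0,0,0,0]]]}}

```text
clock: 15.78
tool_pos: [0.5027, 0.2404, 0.1791]
orientation: [-90.0, 87.0, 0.9]
force: [-0.9, -0.2, -1.5]
opening: 0.0273
```

```bash
python3 -c "
from h import *
go((.504,.240,.178),-179.2)
for n in('scene','wrist','top'): save(n,n+'11')
a=cv2.imread('pics/scene11.png');b=cv2.imread('pics/wrist11.png')
cv2.imwrite('pics/z22.png',np.hstack([cv2.resize(a[170:290,330:400],(350,600),interpolation=cv2.INTER_CUBIC),cv2.resize(b[160:330,260:390],(450,600),interpolation=cv2.INTER_CUBIC)]))
w=ld('wrist11');print(proj(w,[(.502+a,.202,.15) for a in(-.002,.002)]))
"
```

```text
t 15.78 tcp [0.5027 0.2404 0.1791] F [-0.9 -0.2 -1.5] open 0.0273 shift [ 1.2 -1.2 -0.4] turn [0.1 0.  3. ] j [ 47.   8. -19.   2. -61. -48.]
[[327.89552147 200.41930963]
 [321.72122829 200.27313093]]
```

View pics/z22.png

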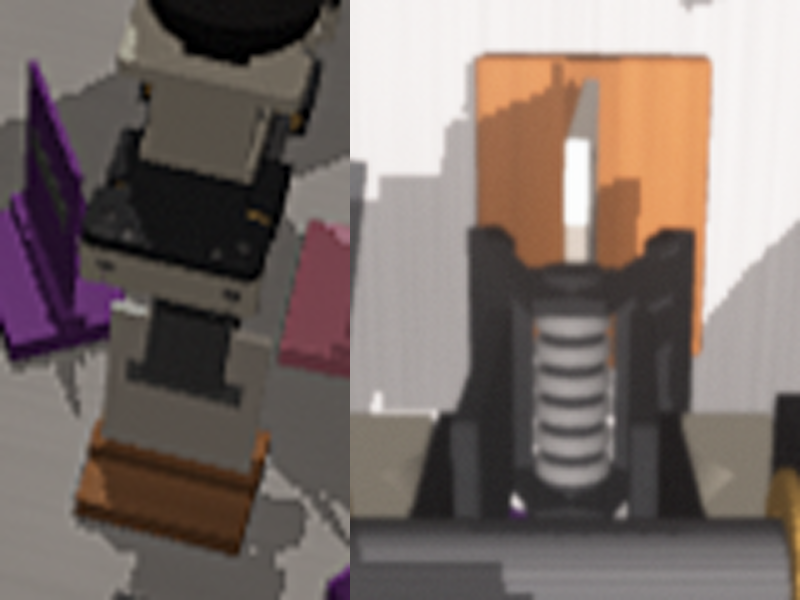

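View pics/top11.png

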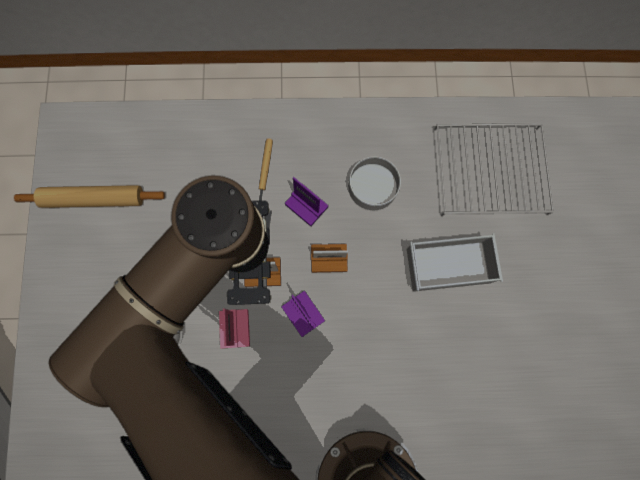

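```bash
python3 -c "
from h import *
print(close_job());g=get_obs();print(g['clock'],g['tool_pos'],g['opening'],g['force'])"
```

```text
the job is handed in; nothing more can be done
None
the job is handed in; nothing more can be done
```

I squeezed the clip open, lifted it off the loaf tin, and handed the job in at about 15.8 s. I was holding it wide open and upright over the middle of the taller card. The hand-in gave no verdict.

**First grasp missed:** The gripper closed above the handles without touching the clip. The scene and wrist pictures both showed the fingertips about 35 mm short of the reported TCP. I raised, reopened, went lower and squeezed again, and the second grasp worked.

**Contact while squeezing:** During that squeeze the wrist read about 25 N upward. It fell to the clip's own weight (about 1 N) as soon as I lifted, so I think something was briefly jammed, but I did not find out what.

**Last checks before hand-in:**
- **Grip:** the opening held at 27 mm, which means the handles were fully squeezed.
- **Upright:** I turned the tool 3° to take out a small tilt of the clip seen in the wrist picture.
- **Centring:** the card edge sits between the jaws, about 1–2 mm off the clip's mid-plane and at most about 4 mm off its middle. The card did not move when I nudged the clip 1.2 mm sideways.
- **Depth:** the card top is about 20–25 mm below the hinge. The views disagree by about 5 mm, but this is within the allowed 5–38 mm.
- **Contact with the card:** I saw no sign of it. The wrist force was close to the clip's weight, apart from a small sideways reading of 0.9 N, slightly above earlier noise.
- **Other items:** in the last overhead picture everything in view was still in place. The arm hid the bowl and part of the taller card's stand.

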